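# Lock the domed forming head into the bench holder

### The job

Take the forming head with the round dome out of the wooden rack and lock it into the bench holder: pass its foot through the slot in the holder's top plate, then turn the head until the foot drops into the pocket below, which lies a sixth of a turn anticlockwise from the slot (seen from above). Let go with the head upright and sitting fully down on the plate, and leave the other two heads where they are in the rack.

Things in the scene. Friction and masses are not known exactly. Their poses are not given: they have to be found in the camera images.
- dome_head: Steel forming head: block 50 (x) x 40 (y) x 34 mm with a round dome on top. Under it a 14 mm round neck and a bar foot 44 (x) x 14 (y) x 12 mm. Origin: centre of the foot's underside, z up; block from z = 44 to 78 mm, dome top 97 mm. Half a turn about z changes nothing. 0.5 kg. Grip it across the flat 40 mm faces. Starts in any of the wooden rack's 3 places, 80 mm apart, block on the rack's top.
- flat_head: Steel forming head with the same block, neck, foot, origin and axes, but a plain flat top (z = 95 mm). Stays in the rack. The rack is 250 x 62 mm and 54 mm high; heads hang in it with the foot down in a slot, their y across the rack.
- ridge_head: Steel forming head with the same block, neck, foot, origin and axes, but a half-round ridge along x on top (z = 97 mm). Stays in the rack.
- holder: Fixed square holder 116 x 116 x 54 mm. Origin: centre of its underside, z up. Its 10 mm top plate has a central slot 64 x 34 mm. Under the plate a hollow 22 mm high lets the foot turn; in its floor (z = 22 mm) is a pocket 60 x 30 mm, 14 mm deep, along x, marked by 2 dark lines on the plate. The slot's length is 60 deg clockwise of x from above. Locked: head origin at z = 10 mm, block on plate.

How it is judged:
By the outcome, as a careful person would: the job done as asked, in the order asked, and still so for the second after the job is handed in, with the robot touching nothing.
It also fails if it takes over 42 s, if anything falls off the work surface, if the arm or the gripper's body presses on something with over 40 N, if the wrist force passes 120 N, or if a joint passes its speed limit or range.

### The arm

A 7-joint arm with a two-finger parallel gripper is mounted at the origin on the work surface. World frame = base frame: x ahead of the robot, y to its left, z up, the work surface at z = 0. Lengths are in mm, angles in rad, forces in N, time in s.
With the tool pointing down it reaches from about 400 to 850 mm from the base axis. Payload 6.9 kg.
Tool frame: the origin (TCP) lies midway between the tips of the shut fingers; the grasp point (between the pads) lies 19 mm behind it; z points along the fingers, y is the direction in which the jaws open and shut (so a half turn about z gives the same grasp; the last joint's range is limited). The gripper opens to 85 mm and grips with 20 to 120 N. Pads are 22 mm wide; open, the fingers measure 114 mm over their backs; the gripper's body (76 mm by 85 mm) begins 54 mm behind the grasp point. The pads swing forward as they close: fully open they stand 13 mm farther back than shut.
Start: joints at [1.339, 0.507, -0.238, 1.5, 0.126, 1.149, -0.155], TCP at [206.513, -589.884, 231.275] pointing down, gripper open.
Joint ranges: [-3.08, 3.08], [-0.24, 2.05], [-1.43, 1.35], [0, 2.5], [-1.52, 4.66], [0.17, 1.96], [-2.89, 2.89]. Speed limits (rad/s): [2.39, 2.39, 3.14, 3.14, 3.14, 3.14, 3.14].

### API

Orientations are given as a rotation vector (axis times angle).
In Python, from bench import r gives the robot as it stands.
- The arm moves only by the tool play_rows, never from a script. Its argument "rows" is a list that holds one entry, the list of rows, each a list of 4 numbers: the shift along the tool's x, y, z in mm, then the turn about the tool's z in rad. A call has 1 to 10 rows; each row shifts and turns the commanded pose from where the row before left it, along the tool's axes as they then stand; what a row does not reach is not made up. A row lasts 1/10 s, in which the tool goes at most 50 mm and 8.59 degrees, less where a joint would pass 70% of its speed; a pose out of reach is approached as far as the arm can. A call with a gripper value outside its range is refused whole. "grip" is the opening, from -1 (shut) to 1 (fully open), set as the call begins (left out, the last holds). The fingers move at their own pace and stop on an object; the grip force is fixed at half the most. Time passes only in rows, so rows that do not move let the fingers close. It gives the time, the measured TCP pose, the force and the opening at its end, in the units of the state.
- r.get_state(): the state, without advancing time (a new reading comes with each control period).
- r.get_image(name): name is "scene" or "top" or "wrist"; returns the picture (400x640x3 uint8, red, green, blue); there is no depth.
- r.camera_params(name): a dict with "K" (3x3 intrinsics, pixels), "view" (4x4, takes a point from world to camera coordinates). Camera axes: x right, y down, z forward; pixel columns grow to the right and rows downward; lengths in mm; the calibration is good to about 2 mm. A picture is of the moment at which its call begins: read the wrist's pose just before it. camera_params takes no time and is no camera call; for the wrist camera it gives the pose at the moment of the call.
- r.hand_in(): hands the job in, once; it reports no verdict.
The state is a dict: "time": time; "q": joint angles; "qd": joint speeds; "joint_torque": joint torques, N m; "position": TCP position; "ee_rot": TCP orientation; "wrist_force": force on the tool from outside, world axes, zero at the start; "torque": the same for the moment, N m; "finger_gap": opening from 0.0 (shut) to 1.0 (fully open).
Only numpy, scipy, OpenCV 4.12 (cv2) and the standard library are available. Lean on these libraries where they do the work, as an engineer would, in place of code of your own. Each camera call takes 0.05 s, during which the arm holds its last target. There are 200 camera calls.

## Working session

There is one attempt and no reset: what is moved stays moved. The work goes in short steps, Python scripts to look and compute and a tool call to move; the robot and the scene stay as the last step left them, time stands still between calls to the robot, and variables do not carry over. Pictures are saved under pics/ and viewed, about 8 in all and at most 12, crops included, and the job is handed in when it is done.

Besides the shell and the picture viewer there is one more tool, called after "Call:" by a JSON object that holds its "name" and its "arguments". play_rows: Moves the arm, as the interface text tells. Its arguments: {"type":"object","properties":{"rows":{"type":"array","items":{"type":"array","items":{"type":"array","items":{"type":"number"}}}},"grip":{"type":"number"}},"required":["rows"]}

```bash
mkdir -p pics; ls; python3 - <<'E'
from bench import r
import cv2,numpy as np
print(r.get_state())
for n in ("scene","top"):
    im=r.get_image(n); cv2.imwrite(f"pics/{n}0.png",im[:,:,::-1])
    p=r.camera_params(n); print(n,np.round(p["K"],1).tolist(),np.round(p["view"],3).tolist())
E
```

```text
pics
{'time': 0.0, 'q': array([ 1.33954587,  0.50832671, -0.23747631,  1.50111966,  0.12568038,
        1.14887543, -0.15478313]), 'qd': array([-0.00216214,  0.00021002, -0.0003021 ,  0.00114544, -0.00090282,
        0.00079347, -0.00055606]), 'joint_torque': array([ 4.16647572e-04, -6.20588279e+01, -2.18653813e+00, -2.49651861e+01,
        1.25386872e-02,  1.18599573e-02, -1.49754641e-05]), 'position': array([ 206.2606175 , -589.46697605,  230.43942588]), 'ee_rot': array([-3.09547975e+00, -5.26155727e-01,  5.14058053e-04]), 'wrist_force': array([-0.05963176, -0.07431683,  0.17516398]), 'torque': array([-0.00746718, -0.09402782,  0.02304351]), 'finger_gap': 0.9995562904906914}
scene [[457.0, 0.0, 322.7], [0.0, 457.0, 195.7], [0.0, 0.0, 1.0]] [[-0.721, 0.693, -0.005, 368.691], [0.41, 0.42, -0.809, -247.536], [-0.559, -0.585, -0.587, 1163.606], [0.0, 0.0, 0.0, 1.0]]
top [[518.3, 0.0, 317.1], [0.0, 518.3, 193.9], [0.0, 0.0, 1.0]] [[-0.013, -1.0, 0.024, 62.197], [-0.986, 0.009, -0.165, 554.183], [0.164, -0.026, -0.986, 854.673], [0.0, 0.0, 0.0, 1.0]]
```

View pics/top0.png

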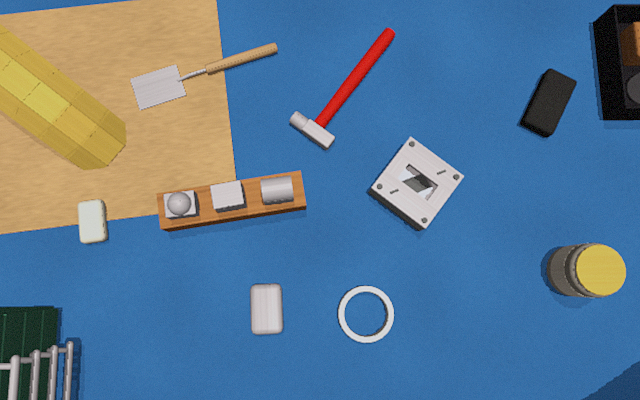

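View pics/scene0.png

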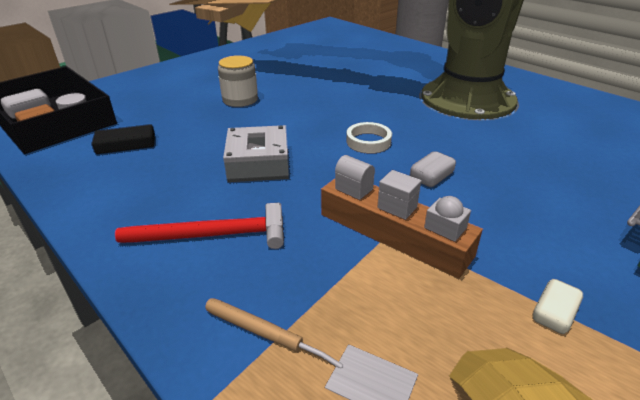

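The top view shows the rack at (157–305, 172–230) with the dome at its left end (180, 203), and the holder centred near (417, 183). I'll enlarge both for measuring.

```bash
python3 - <<'E'
import cv2,numpy as np
im=cv2.imread("pics/top0.png")
a=cv2.resize(im[165:237,150:310],None,fx=5,fy=5,interpolation=cv2.INTER_CUBIC)
b=cv2.resize(im[132:234,365:469],None,fx=5,fy=5,interpolation=cv2.INTER_CUBIC)
cv2.imwrite("pics/rack.png",a);cv2.imwrite("pics/hold.png",b)
E
```

```text
(no output)
```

View pics/rack.png

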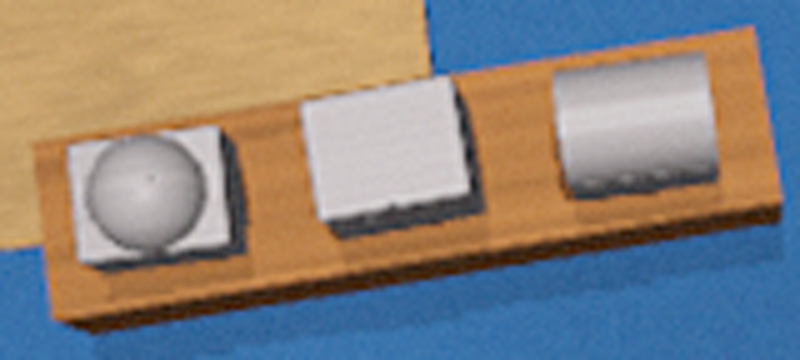

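View pics/hold.png

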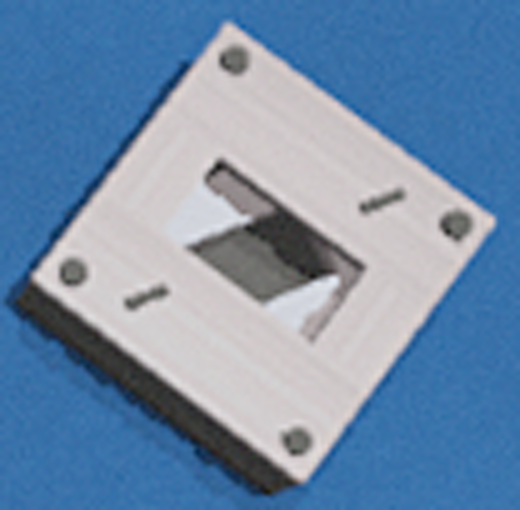

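The crops show the dome block's top corners, the rack's top corners, and the holder's plate corners, slot and two dark marks. The pocket marks run about 22° up to the right and the slot about 36° down to the right.

```bash
cat > h.py <<'E'
from bench import r
import numpy as np,cv2
from scipy.spatial.transform import Rotation as R
def ray(cam,uv,z,p=None):
    p=p or r.camera_params(cam); K=np.array(p["K"]);V=np.array(p["view"])
    uv=np.atleast_2d(uv).astype(float)
    d=np.c_[(uv-K[:2,2])/K[0,0],np.ones(len(uv))]@V[:3,:3]
    c=-V[:3,:3].T@V[:3,3]
    return c+d*((z-c[2])/d[:,2])[:,None]
def proj(cam,P,p=None):
    p=p or r.camera_params(cam); V=np.array(p["view"]);q=(np.atleast_2d(P)@V[:3,:3].T+V[:3,3])@np.array(p["K"]).T
    return q[:,:2]/q[:,2:]
def ang(v): return np.degrees(np.arctan2(v[1],v[0]))
def tool(xy,yaw_x):  # shift in tool axes + turn to bring tool x to yaw (deg, world) ; mod 180
    s=r.get_state(); M=R.from_rotvec(s["ee_rot"]).as_matrix()
    d=M.T@np.r_[np.array(xy)-s["position"][:2],0]
    t=(ang(M[:,0])-yaw_x+90)%180-90
    return np.round(d,1),round(float(np.radians(t)),3),ang(M[:,0]),M[:,2]
E
python3 - <<'E'
from h import *
o1=np.array([150,165]);o2=np.array([365,132])
f=lambda pts,o:(np.array(pts,float)+.5)/5-.5+o
def show(n,pts,o,z):
    P=ray("top",f(pts,o),z); print(n,P.mean(0).round(1),[ (round(np.linalg.norm(P[i]-P[i-1]),1),round(ang(P[i]-P[i-1]),1)) for i in range(len(P))])
show("rack",[(35,143),(752,28),(782,205),(55,320)],o1,54)
show("dome",[(67,147),(220,127),(232,245),(82,263)],o1,88)
show("flat",[(300,103),(447,77),(470,195),(322,222)],o1,105)
show("hold",[(228,22),(497,220),(303,487),(35,278)],o2,54)
show("slot",[(215,160),(365,268),(312,342),(167,230)],o2,54)
show("marks",[(383,200.5),(147,297)],o2,54)
show("screws",[(233,60),(457,224),(297,441),(73,271)],o2,54)
print(tool((0,0),0))
E
```

```text
rack [545.5 203.   54. ] [(np.float64(61.3), np.float64(8.4)), (np.float64(247.8), np.float64(-81.2)), (np.float64(62.7), np.float64(-171.0)), (np.float64(248.4), np.float64(98.5))]
dome [533.6 282.3  88. ] [(np.float64(38.9), np.float64(9.2)), (np.float64(50.1), np.float64(-82.9)), (np.float64(39.5), np.float64(-172.9)), (np.float64(48.7), np.float64(96.4))]
flat [545.4 203.5 105. ] [(np.float64(39.6), np.float64(11.4)), (np.float64(47.9), np.float64(-80.2)), (np.float64(39.5), np.float64(-168.6)), (np.float64(47.9), np.float64(100.0))]
hold [ 573.3 -118.7   54. ] [(np.float64(115.3), np.float64(-38.0)), (np.float64(116.0), np.float64(-128.3)), (np.float64(117.4), np.float64(141.9)), (np.float64(115.8), np.float64(50.7))]
slot [ 573.4 -118.3   54. ] [(np.float64(30.5), np.float64(-35.7)), (np.float64(63.7), np.float64(-127.4)), (np.float64(32.5), np.float64(142.6)), (np.float64(62.9), np.float64(50.7))]
marks [ 573.8 -118.6   54. ] [(np.float64(90.2), np.float64(-68.3)), (np.float64(90.2), np.float64(111.7))]
screws [ 574.1 -118.5   54. ] [(np.float64(95.1), np.float64(-38.2)), (np.float64(96.3), np.float64(-128.1)), (np.float64(96.0), np.float64(141.6)), (np.float64(96.0), np.float64(51.4))]
(array([ 1.000e-01, -6.245e+02,  1.000e+00]), 0.337, np.float64(19.297567992289668), array([-5.84795148e-04,  1.52284492e-03, -9.99998669e-01]))
```

Call:
{"name": "play_rows", "arguments": {"rows": [[[20,-13,0,0],[36,-23,0,0],[36,-23,0,0],[36,-23,0,0],[36,-23,0,0],[36,-23,0,0],[36,-23,0,0],[36,-23,0,0],[36,-23,0,0],[36,-23,0,0]]]}}

```text
time: 1.1
position: [459.1, -267.0, 231.1]
ee_rot: [-3.097, -0.526, 0.001]
wrist_force: [1.4, -0.3, 0.3]
finger_gap: 1.001
```

Call:
{"name": "play_rows", "arguments": {"rows": [[[36,-23,0,0],[36,-23,0,0],[36,-23,0,0],[30,-20,0,0],[20,-12,0,0],[0,0,0,0],[0,0,0,0]]]}}

```text
time: 1.8
position: [573.9, -120.9, 230.7]
ee_rot: [-3.097, -0.528, 0.002]
wrist_force: [0.2, 0.0, -0.8]
finger_gap: 1.0
```

```bash
python3 - <<'E'
from h import *
s=r.get_state();print(s["time"],s["q"].round(2),s["position"].round(1))
print(tool((573.6,-118.5),51.7), tool((533.7,282.1),98.5))
im=r.get_image("wrist");cv2.imwrite("pics/w1.png",im[:,:,::-1])
p=r.camera_params("wrist");np.save("w1.npy",p,allow_pickle=True)
c=(573.6,-118.5,54);print(proj("wrist",c))
E
```

```text
1.8 [ 0.4   0.46 -0.36  1.6   0.17  1.11 -1.24] [ 573.9 -120.9  230.7]
(array([ 0.5, -2.4,  0. ]), -0.565, np.float64(19.35434202508206), array([-1.29520396e-03, -1.01425841e-04, -9.99999156e-01])) (array([  95.6, -393.6,    0. ]), -1.381, np.float64(19.35434202508206), array([-1.29520396e-03, -1.01425841e-04, -9.99999156e-01]))
[[321.86033047 181.88926752]]
```

View pics/w1.png

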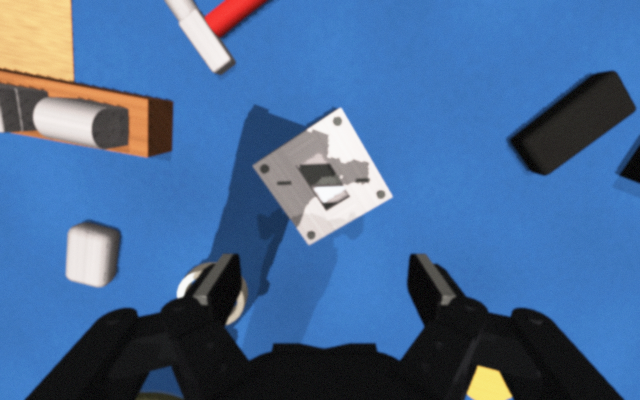

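The wrist view has the holder centred near (323, 180), against (322, 182) predicted from the top camera. They agree to a couple of millimetres, well inside the clearances, so I go to the dome head.

Call:
{"name": "play_rows", "arguments": {"rows": [[[5,-21,0,0],[10,-41,0,0],[10,-41,0,0],[10,-41,0,0],[10,-41,0,0],[10,-41,0,0],[10,-41,0,0],[10,-41,0,0],[10,-41,0,0],[10,-42,0,0]]]}}

```text
time: 2.85
position: [535.0, 278.6, 231.4]
ee_rot: [3.097, 0.521, 0.0]
wrist_force: [-0.4, 0.1, -0.4]
finger_gap: 0.997
```

Call:
{"name": "play_rows", "arguments": {"rows": [[[0,0,6,-0.14],[0,0,6,-0.14],[0,0,6,-0.14],[0,0,6,-0.14],[0,0,6,-0.14],[0,0,6,-0.14],[0,0,6,-0.14],[0,0,6,-0.14],[0,0,6,-0.14],[0,0,6,-0.12]]]}}

```text
time: 3.85
position: [535.4, 277.1, 170.9]
ee_rot: [2.049, 2.38, -0.001]
wrist_force: [0.7, 0.7, -0.1]
finger_gap: 1.0
```

Call:
{"name": "play_rows", "arguments": {"rows": [[[0,0,0,0],[0,0,0,0]]]}}

```text
time: 4.05
position: [535.1, 277.9, 171.3]
ee_rot: [2.06, 2.372, -0.001]
wrist_force: [0.1, -0.3, -0.1]
finger_gap: 1.003
```

```bash
python3 - <<'E'
from h import *
s=r.get_state();print(s["time"],s["q"].round(2),s["position"].round(1))
print(tool((533.7,282.1),98.5))
p=r.camera_params("wrist")
im=r.get_image("wrist");cv2.imwrite("pics/w2.png",im[:,:,::-1])
print(proj("wrist",(533.7,282.1,107),p),proj("wrist",(533.7,282.1,88),p))
e=np.radians(98.5);X=np.array([np.cos(e),np.sin(e),0]);Y=np.array([-X[1],X[0],0])
print(proj("wrist",[np.array([533.7,282.1,88])+a*25*X+b*20*Y for a,b in((1,1),(1,-1),(-1,-1),(-1,1))],p).round(1))
w=np.load("w1.npy",allow_pickle=True).item();P=ray("w",[(337,121),(380,194),(311,235),(264,169)],54,w);print(P.mean(0))
P=ray("w",[(362,181),(284,183)],54,w);print(P.mean(0),ang(P[0]-P[1]))
E
```

```text
4.05 [-0.06  0.61 -0.76  1.64  0.46  1.08 -0.82] [535.1 277.9 171.3]
(array([ 4.3, -0.8, -0. ]), -0.008, np.float64(98.05208160659258), array([-2.47519132e-04, -6.36621720e-04, -9.99999767e-01]))
[[321.44444004 212.30235235]] [[321.67175068 204.60599129]]
[[296.4 175.2]
 [346.3 174.8]
 [345.4 232.3]
 [298.6 232.6]]
[ 574.36322127 -119.60859596   54.        ]
[ 573.88919594 -119.7301817    54.        ] -69.30740065425039
```

View pics/w2.png

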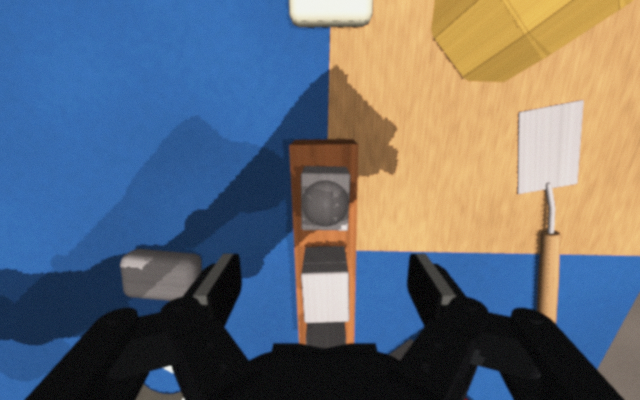

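The wrist view shows the dome block at about (302–349, 168–228), a few pixels right of and above my prediction. I convert the offset.

```bash
python3 - <<'E'
from h import *
from scipy import ndimage
im=cv2.imread("pics/w2.png");cv2.imwrite("pics/w2c.png",cv2.resize(im[130:270,270:380],None,fx=5,fy=5,interpolation=cv2.INTER_CUBIC)[:600])
p=r.camera_params("wrist")
for uv,z in (((325,203),98),((325.5,198),88),((325,203),95)): print(ray("wrist",uv,z,p).round(1))
E
```

```text
[[535.8 287.4  98. ]]
[[536.1 288.6  88. ]]
[[535.9 286.5  95. ]]
```

View pics/w2c.png

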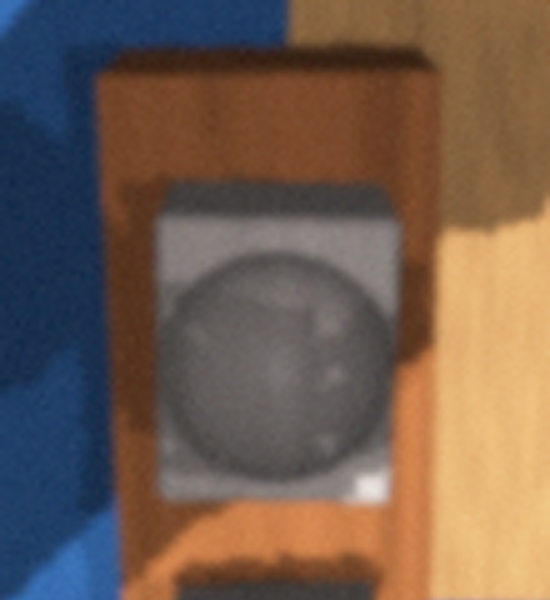

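Corner offset says the head is about 2 mm further out and 3 mm sideways of the top-camera estimate. I take the mean, (535, 283), and descend.

Call:
{"name": "play_rows", "arguments": {"rows": [[[5,0,8,-0.008],[0,0,16,0],[0,0,16,0],[0,0,16,0],[0,0,16,0],[0,0,14,0],[0,0,12,0],[0,0,10,0],[0,0,5,0],[0,0,0,0]]]}}

```text
time: 5.1
position: [533.7, 284.2, 57.7]
ee_rot: [-2.044, -2.385, 0.001]
wrist_force: [0.4, 0.0, -1.2]
finger_gap: 0.999
```

Call:
{"name": "play_rows", "arguments": {"rows": [[[0,0,0,0],[0,0,0,0],[0,0,0,0],[0,0,0,0],[0,0,0,0],[0,0,0,0],[0,0,0,0],[0,0,0,0]]], "grip": -1}}

```text
time: 5.9
position: [534.5, 284.6, 59.2]
ee_rot: [2.044, 2.385, 0.002]
wrist_force: [-1.3, -1.5, 5.6]
finger_gap: 0.457
```

Call:
{"name": "play_rows", "arguments": {"rows": [[[0,0,-3,0],[0,0,-6,0],[0,0,-10,0],[0,0,-14,0],[0,0,-20,0],[0,0,-20,0],[0,0,-20,0],[0,0,-20,0],[0,0,-20,0],[0,0,-17,0]]]}}

```text
time: 6.9
position: [533.8, 284.6, 210.6]
ee_rot: [2.043, 2.386, 0.002]
wrist_force: [0.7, 0.3, -4.3]
finger_gap: 0.459
```

Call:
{"name": "play_rows", "arguments": {"rows": [[[0,0,0,0],[0,0,0,0],[0,0,0,0]]]}}

```text
time: 7.2
position: [533.5, 283.8, 207.4]
ee_rot: [-2.044, -2.386, 0.003]
wrist_force: [-0.1, 0.0, -4.9]
finger_gap: 0.458
```

```bash
python3 - <<'E'
from h import *
s=r.get_state();print(s["time"],s["q"].round(2),s["position"].round(1),s["finger_gap"],s["wrist_force"],s["torque"])
print(tool((573.9,-119),51.7))
im=r.get_image("scene");cv2.imwrite("pics/s2.png",im[:,:,::-1])
p=r.camera_params("wrist")
im=r.get_image("wrist");cv2.imwrite("pics/w3.png",cv2.resize(im[100:400,160:480,::-1],None,fx=2,fy=2))
E
python3 -c "
import cv2,numpy as np
a=cv2.imread('pics/s2.png')[40:290,280:600];b=cv2.imread('pics/w3.png')
a=cv2.resize(a,(384,300));b=cv2.resize(b,(384,360))[:300]
cv2.imwrite('pics/c3.png',np.hstack([a,b]))"
```

```text
7.2 [-0.06  0.58 -0.78  1.59  0.43  1.16 -0.79] [533.5 283.8 207.4] 0.45770659885206133 [-0.07268502  0.01578252 -4.94674158] [-0.03583162 -0.01151729  0.01531033]
(array([-4.042e+02, -2.190e+01,  4.000e-01]), 0.822, np.float64(98.82322931442474), array([-0.00128   , -0.00102432, -0.99999866]))
```

View pics/c3.png

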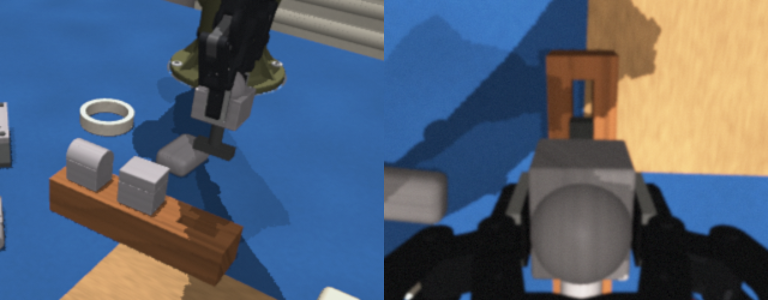

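The head is held upright (gap 0.458, about 39 mm; −4.9 N) and the other two heads are undisturbed. Next: to the holder, then turn to the slot.

Call:
{"name": "play_rows", "arguments": {"rows": [[[-15,-1,0,0],[-30,-2,0,0],[-45,-2,0,0],[-45,-2,0,0],[-45,-2,0,0],[-45,-3,0,0],[-45,-3,0,0],[-45,-3,0,0],[-45,-2,0,0],[-44,-2,0,0]]]}}

```text
time: 8.3
position: [573.4, -121.6, 207.9]
ee_rot: [-2.045, -2.384, 0.002]
wrist_force: [0.5, -1.0, -5.0]
finger_gap: 0.456
```

Call:
{"name": "play_rows", "arguments": {"rows": [[[0,0,0,0.09],[0,0,5,0.13],[0,0,10,0.13],[0,0,15,0.13],[0,0,15,0.13],[0,0,15,0.13],[0,0,10,0.082],[0,0,0,0],[0,0,0,0],[0,0,0,0]]]}}

```text
time: 9.3
position: [574.5, -118.6, 138.9]
ee_rot: [2.825, 1.373, 0.001]
wrist_force: [0.4, -0.1, -4.7]
finger_gap: 0.458
```

```bash
python3 - <<'E'
from h import *
s=r.get_state();print(s["time"],s["q"].round(2),s["position"].round(1),s["finger_gap"],s["wrist_force"])
print(tool((573.9,-119),51.7))
im=r.get_image("top")[...,::-1];im2=r.get_image("scene")[...,::-1];w=r.get_image("wrist")[...,::-1]
cv2.imwrite("pics/c4.png",np.hstack([cv2.resize(im2[60:220,180:340],(390,390)),cv2.resize(w[80:400,160:480],(390,390))]))
E
```

```text
9.3 [ 0.5   0.57 -0.54  1.73  0.35  0.94 -0.85] [ 574.5 -118.6  138.9] 0.458186693073599 [ 0.38019853 -0.08538225 -4.72219878]
(array([-0.7, -0.2, -0. ]), 0.002, np.float64(51.82096780149988), array([ 8.89727848e-04, -3.16748153e-05, -9.99999604e-01]))
```

View pics/c4.png

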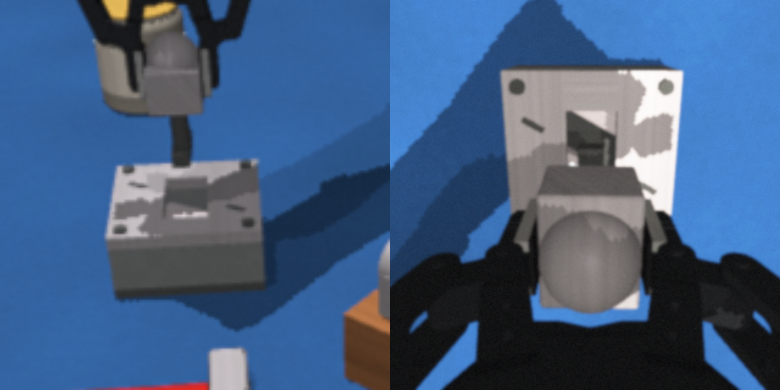

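The tool sits on the slot axis within 1 mm and 0.1°, and the wrist view shows the foot in line with the slot. Lower so the foot underside reaches z≈27.

Call:
{"name": "play_rows", "arguments": {"rows": [[[0,0,4,0],[0,0,8,0],[0,0,10,0],[0,0,8,0],[0,0,8,0],[0,0,8,0],[0,0,8,0],[0,0,6,0],[0,0,3,0],[0,0,0,0]]]}}

```text
time: 10.45
position: [574.0, -118.2, 74.9]
ee_rot: [-2.826, -1.37, 0.001]
wrist_force: [0.3, -0.6, -4.8]
finger_gap: 0.459
```

Call:
{"name": "play_rows", "arguments": {"rows": [[[0,0,0,0],[0,0,0,0]]]}}

```text
time: 10.65
position: [574.5, -118.2, 75.7]
ee_rot: [2.827, 1.37, 0.001]
wrist_force: [-0.3, -0.8, -4.0]
finger_gap: 0.458
```

No contact. Turn 60° anticlockwise.

Call:
{"name": "play_rows", "arguments": {"rows": [[[0,0,0,-0.05],[0,0,0,-0.1],[0,0,0,-0.12],[0,0,0,-0.13],[0,0,0,-0.13],[0,0,0,-0.13],[0,0,0,-0.13],[0,0,0,-0.12],[0,0,0,-0.09],[0,0,0,-0.05]]]}}

```text
time: 11.65
position: [574.4, -118.6, 75.6]
ee_rot: [1.755, 2.605, 0.0]
wrist_force: [0.3, -0.9, -5.0]
finger_gap: 0.459
```

Call:
{"name": "play_rows", "arguments": {"rows": [[[0,0,0,0],[0,0,0,0],[0,0,0,0]]]}}

```text
time: 11.95
position: [574.3, -118.4, 75.5]
ee_rot: [1.761, 2.601, -0.0]
wrist_force: [0.3, -0.9, -5.2]
finger_gap: 0.457
```

```bash
python3 - <<'E'
from h import *
s=r.get_state();print(s["time"],s["q"].round(2),s["position"].round(1),s["finger_gap"],s["wrist_force"],s["torque"])
print(tool((573.9,-119),111.7))
E
```

```text
11.95 [ 0.64  0.72 -0.79  1.79  0.64  0.9  -0.06] [ 574.3 -118.4   75.5] 0.4573602108008828 [ 0.30107678 -0.93685941 -5.22682349] [-0.02908272  0.02566921  0.00786984]
(array([-0.5, -0.6,  0. ]), 0.002, np.float64(111.8068671835769), array([ 2.26657122e-04, -2.51033795e-04, -9.99999943e-01]))
```

Call:
{"name": "play_rows", "arguments": {"rows": [[[0,0,2,0],[0,0,2,0],[0,0,2,0],[0,0,2,0],[0,0,2,0],[0,0,2,0],[0,0,2,0],[0,0,1,0],[0,0,0,0],[0,0,0,0]]]}}

```text
time: 12.95
position: [574.2, -118.2, 60.3]
ee_rot: [1.759, 2.603, 0.0]
wrist_force: [0.5, -0.4, -4.9]
finger_gap: 0.456
```

Call:
{"name": "play_rows", "arguments": {"rows": [[[0,0,1,0],[0,0,0.5,0],[0,0,0,0],[0,0,0,0]]]}}

```text
time: 13.35
position: [574.3, -118.2, 59.2]
ee_rot: [1.759, 2.602, 0.0]
wrist_force: [-1.3, 0.4, 1.8]
finger_gap: 0.458
```

The wrist force went from −4.9 to +1.8 N at the expected height, so the block is on the plate. Release and rise.

Call:
{"name": "play_rows", "arguments": {"rows": [[[0,0,0,0],[0,0,0,0],[0,0,0,0],[0,0,0,0],[0,0,0,0],[0,0,0,0],[0,0,0,0]]], "grip": 1}}

```text
time: 14.05
position: [574.2, -118.3, 58.8]
ee_rot: [1.759, 2.603, 0.0]
wrist_force: [-0.3, -0.4, -0.6]
finger_gap: 1.0
```

Call:
{"name": "play_rows", "arguments": {"rows": [[[0,0,-4,0],[0,0,-10,0],[0,0,-20,0],[0,0,-20,0],[0,0,-25,0],[0,0,-25,0],[-20,0,-25,0],[-30,0,-25,0],[-30,0,0,0],[-30,0,0,0]]]}}

```text
time: 15.05
position: [615.9, -221.3, 215.1]
ee_rot: [1.758, 2.601, 0.001]
wrist_force: [-0.0, -0.0, -0.2]
finger_gap: 1.0
```

Call:
{"name": "play_rows", "arguments": {"rows": [[[-40,0,0,0],[-40,0,0,0],[-30,0,0,0],[0,0,0,0],[0,0,0,0]]]}}

```text
time: 15.55
position: [656.1, -322.3, 212.9]
ee_rot: [-1.76, -2.601, -0.002]
wrist_force: [-0.2, 0.4, 0.3]
finger_gap: 0.997
```

```bash
python3 - <<'E'
from h import *
s=r.get_state();print(s["time"],s["position"].round(1),s["finger_gap"],s["wrist_force"])
t=r.get_image("top")[...,::-1];c=r.get_image("scene")[...,::-1]
for cam in("top","scene"):
    for z0 in (10,):
        e=np.radians(111.7);X=np.array([np.cos(e),np.sin(e),0]);Y=np.array([-X[1],X[0],0])
        im=t if cam=="top" else c
        im=im.copy()
        if cam=="top": t=im
        else: c=im
        for z in (54,88):
            q=proj(cam,[np.array([573.9,-119,z])+a*25*X+b*20*Y for a,b in((1,1),(1,-1),(-1,-1),(-1,1))])
            for u in q: im[int(round(u[1])),int(round(u[0]))]=(0,0,255)
a=cv2.resize(t[120:240,150:470],(800,300),interpolation=cv2.INTER_CUBIC)
b=cv2.resize(c[90:210,190:510],(800,300),interpolation=cv2.INTER_CUBIC)
cv2.imwrite("pics/fin.png",np.vstack([a,b]))
E
```

```text
15.55 [ 656.1 -322.3  212.9] 0.9968068595467067 [-0.18042954  0.43751426  0.28817568]
```

View pics/fin.png

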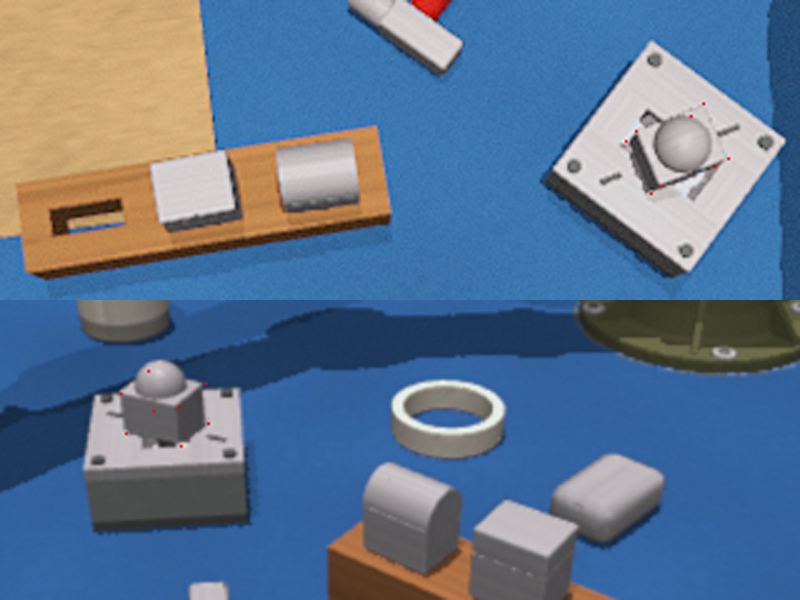

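The head sits upright on the plate along the marks, and the other two heads are in place. I take one closer look at the seating.

```bash
python3 - <<'E'
from h import *
c=r.get_image("scene")[90:190,210:305,::-1]
c=cv2.resize(c,None,fx=4.2,fy=4.2,interpolation=cv2.INTER_CUBIC);d=c.copy()
e=np.radians(111.7);X=np.array([np.cos(e),np.sin(e),0]);Y=np.array([-X[1],X[0],0])
hp=lambda o,hx,hy,z,x,y:(np.array([o,]) if 0 else [np.array([573.9,-119,z])+a*hx*x+b*hy*y for a,b in((1,1),(1,-1),(-1,-1),(-1,1))])
f=np.radians(51.7);U=np.array([np.cos(f),np.sin(f),0]);W=np.array([-U[1],U[0],0])
for P in(hp(0,25,20,54,X,Y),hp(0,25,20,88,X,Y),hp(0,58,58,54,U,W)):
    q=((proj("scene",P)-[210,90]+.5)*4.2-.5).round().astype(int); cv2.polylines(d,[q.reshape(-1,1,2)],True,(0,0,255),1)
cv2.imwrite("pics/fin2.png",np.hstack([c,d]))
E
```

```text
(no output)
```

View pics/fin2.png

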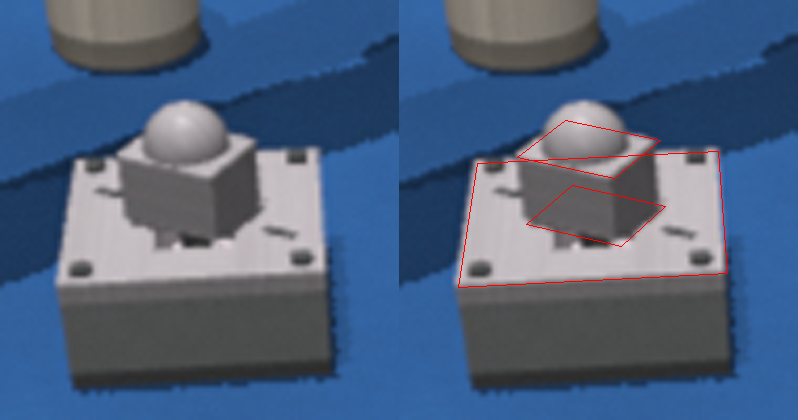

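```bash
python3 -c "
from bench import r
print(r.hand_in())"
```

```text
the job is handed in; nothing more can be done
None
```

I took the dome head out of the rack, passed its foot through the slot and turned it 60° anticlockwise. I then lowered it about 16 mm into the pocket, let go and moved the arm clear. The job was handed in at about 15.7 s.

**Seating:** wrist force stayed near −5 N, the weight of the head, through the slot and the turn. It changed to +1.8 N on touchdown, with the tool at 59.2 mm, the same height as when I gripped the head in the rack.

**Final pictures:** the head stands upright on the plate, in line with the two marks, and the other two heads are still in the rack. In the close-up, the top of the block and its left bottom corner match the predicted seated position. The front and right bottom corners are 1–2 pixels off, which I put down to blur and calibration.

**Disagreement:** the top and wrist cameras differed by 2–3 mm on where the head stood in the rack, so I used the mean. This was well within the clearances.

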